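Find the latched winder key and release it

TASK

One of the thread winder's four keys was left latched down. With a fingertip, tap each key lightly, one after another starting with the key next to the round dial and without pushing any of them down far enough to latch or release; then press the latched one fully down and let it spring up, so that all four keys stand raised. Pick nothing up, and leave the things lying around the keys where they are.

Things in the scene. Friction and masses are not known exactly. Their poses are not given: they have to be found in the camera images.
- winder: Thread winder, white box 200 (its x) x 290 (its y) x 50 mm high, fixed. Origin: centre of its underside; x to its rear, away from the robot, y left. On its top near the front, four identical grey keys in a row along y; at the row's +y end a fixed round dial (40 mm across, 14 mm high), 52 mm from the next key's centre; 113 mm behind the keys four fixed spindles with spools, up to 100 mm above the table.
- key1 (a joint): Key 1 (next to the dial): downward travel in m, 0 raised, 0.005 latched, 0.0095 at its stop. A raised key yields from 1.5 N, 0.7 N more per mm, and springs back; pushed over 6 mm it may catch and stay down for good. The latched key is stiff: it moves only above 5 N. Pushed to its stop (8 N) it lets go and springs up to 0 as the finger withdraws.
- key1_top (a point): Centre of the top face of key 1: 34 mm (winder's x) by 28 mm (winder's y), 66 mm above the table when raised and 61 mm when latched. Keys are 40 mm apart from centre to centre. z up; moves with the key.
- key2 (a joint): Key 2 (counted from the dial): downward travel in m, 0 raised, 0.005 latched, 0.0095 at its stop. A raised key yields from 1.5 N, 0.7 N more per mm, and springs back; pushed over 6 mm it may catch and stay down for good. The latched key is stiff: it moves only above 5 N. Pushed to its stop (8 N) it lets go and springs up to 0 as the finger withdraws.
- key2_top (a point): Centre of the top face of key 2: 34 mm (winder's x) by 28 mm (winder's y), 66 mm above the table when raised and 61 mm when latched. Keys are 40 mm apart from centre to centre. z up; moves with the key.
- key3 (a joint): Key 3 (counted from the dial): downward travel in m, 0 raised, 0.005 latched, 0.0095 at its stop. A raised key yields from 1.5 N, 0.7 N more per mm, and springs back; pushed over 6 mm it may catch and stay down for good. The latched key is stiff: it moves only above 5 N. Pushed to its stop (8 N) it lets go and springs up to 0 as the finger withdraws.
- key3_top (a point): Centre of the top face of key 3: 34 mm (winder's x) by 28 mm (winder's y), 66 mm above the table when raised and 61 mm when latched. Keys are 40 mm apart from centre to centre. z up; moves with the key.
- key4 (a joint): Key 4 (counted from the dial): downward travel in m, 0 raised, 0.005 latched, 0.0095 at its stop. A raised key yields from 1.5 N, 0.7 N more per mm, and springs back; pushed over 6 mm it may catch and stay down for good. The latched key is stiff: it moves only above 5 N. Pushed to its stop (8 N) it lets go and springs up to 0 as the finger withdraws.
- key4_top (a point): Centre of the top face of key 4: 34 mm (winder's x) by 28 mm (winder's y), 66 mm above the table when raised and 61 mm when latched. Keys are 40 mm apart from centre to centre. z up; moves with the key.
- bobbin: Bystander: small thread bobbin, 22 mm diameter and 22 mm high, standing on the winder's deck between the keys and the spindles. Origin at the centre of its underside.
- spool: Bystander: thread spool, 36 mm diameter, 45 mm high, standing on the table in front of the winder. Origin at the centre of its underside.
- thimble: Bystander: metal thimble, 20 mm diameter, 23 mm high, on the table in front of the winder. Origin at the centre of its underside.
- pin_tin: Bystander: round brass pin tin, 48 mm diameter, 35 mm high, on the table in front of the winder. Origin at the centre of its underside.
- mushroom: Bystander: wooden darning mushroom standing on its stalk, 72 mm diameter, 100 mm high, beside the winder. Origin at the centre of its underside.
- bowl: Bystander: steel bowl, 130 mm diameter, 50 mm high, beside the winder. Origin at the centre of its underside.
- thread_card: Bystander: flat card wound with thread, 75 x 52 x 9 mm, lying beside the winder. Origin at the centre of its underside.

How it is judged:
By the outcome, as a careful person would: the job done as asked, in the order asked, and still so for the second after the job is handed in, with the robot touching nothing.
It also fails if it takes over 45 s, if anything falls off the work surface, if the arm or the gripper's body presses on something with over 40 N, if the wrist force passes 120 N, or if a joint passes its speed limit or range.

ROBOT

A 6-joint arm with a two-finger parallel gripper is mounted at the origin on the work surface. World frame = base frame: x ahead of the robot, y to its left, z up, the work surface at z = 0. Lengths are in m, angles in rad, forces in N, time in s.
With the tool pointing down it reaches from about 0.35 to 0.875 m from the base axis. Payload 4.2 kg.
Tool frame: the origin (TCP) lies midway between the tips of the shut fingers; the grasp point (between the pads) lies 19 mm behind it (env.grip_point_offset is the distance from the TCP to the grasp point, in m); y points along the fingers, x is the direction in which the jaws open and shut, and the axes are right-handed (so a half turn about y gives the same grasp; the last joint's range is limited). The gripper opens to 85 mm and grips with 20 to 120 N. Pads are 22 mm wide; open, the fingers measure 114 mm over their backs; the gripper's body (76 mm by 85 mm) begins 54 mm behind the grasp point. The pads swing forward as they close: fully open they stand 13 mm farther back than shut.
Start: joints at [1.531, 0.385, 0.008, 0, -1.194, -0.259], TCP at [0.184, 0.597, 0.231] pointing down, gripper open.
Joint ranges: [-3.14, 3.14], [-1.21, 2.06], [-1.07, 1.41], [-3.16, 2.05], [-2.99, -0.16], [-3.1, 3.1]. Speed limits (rad/s): [2.79, 2.79, 3.14, 3.14, 3.14, 3.14].

INTERFACE

Orientations are given as a unit quaternion [x, y, z, w].
In Python, from workcell import env gives the robot as it stands.
- The arm moves only by the tool play_rows, never from a script. Its argument "commands" is a list of rows, each an object of numbers: "dx", "dy", "dz": the shift along the tool's x, y, z in m; "turn": the turn about the tool's y in degrees. In form: [{"dx": .., "dy": .., "dz": .., "turn": ..}, ...]. A call has 1 to 12 rows; each row is the pose to reach, as a shift and turn from the pose measured when the call began, along the tool's axes at that moment; what a row does not reach only later rows make up. A row lasts 1/10 s, in which the tool goes at most 50 mm and 8.59 degrees, less where a joint would pass 70% of its speed; a pose out of reach is approached as far as the arm can. A call with a gripper value outside its range is refused whole. "jaw" is the closure in counts, from 0 (fully open) to 255 (shut), set as the call begins (left out, the last holds). The fingers move at their own pace and stop on an object; the grip force is fixed at half the most. Time passes only in rows, so rows that repeat a pose let the fingers close. It gives the time, the measured TCP pose, the force and the opening at its end, in the units of the state.
- env.read_state(): the state, without advancing time (a new reading comes with each control period).
- env.grab_frame(name): name is "side" or "top" or "wrist"; returns (picture, depth): 480x640x3 uint8, blue, green, red; 480x640 float32, m along the optical axis (not along the pixel's ray), 0 where there is no reading.
- env.get_calibration(name): a dict with "fx", "fy", "cx", "cy" (pixels), "rvec" (rotation vector, rad) and "tvec" (3), from world to camera coordinates, as OpenCV has them. Camera axes: x right, y down, z forward; pixel columns grow to the right and rows downward; lengths in m; the calibration is good to about 2 mm. The wrist camera is an equidistant fisheye: a pixel r from the principal point sees the ray r / f radians off the axis. A picture is of the moment at which its call begins: read the wrist's pose just before it. get_calibration takes no time and is no camera call; for the wrist camera it gives the pose at the moment of the call.
- env.job_done(): hands the job in, once; it reports no verdict.
The state is a dict: "clock": time; "joint_pos": joint angles; "qvel": joint speeds; "joint_torque": joint torques, N m; "position": TCP position; "eef_rot": TCP orientation; "wrist_force": force on the tool from outside, world axes, zero at the start; "torque": the same for the moment, N m; "grip_width": finger opening in m.
Only numpy, scipy, OpenCV 4.12 (cv2) and the standard library are available. Lean on these libraries where they do the work, as an engineer would, in place of code of your own. Each camera call takes 0.05 s, during which the arm holds its last target.

## Working session

There is one attempt and no reset: what is moved stays moved. The work goes in short steps, Python scripts to look and compute and a tool call to move; the robot and the scene stay as the last step left them, time stands still between calls to the robot, and variables do not carry over. Pictures are saved under pics/ and viewed, and the job is handed in when it is done.

Besides the shell and the picture viewer there is one more tool, called after "Emit:" in YAML: its name, and indented under it one key for each argument. play_rows: Moves the arm, as the interface text tells. Its arguments: {"type":"object","properties":{"commands":{"type":"array","items":{"type":"object","properties":{"dx":{"type":"number"},"dy":{"type":"number"},"dz":{"type":"number"},"turn":{"type":"number"}}}},"jaw":{"type":"number"}},"required":["commands"]}

```bash
mkdir -p pics; ls; python3 - <<'E'
from workcell import env
import cv2
print(env.read_state())
for n in ["top","side"]:
    p,d=env.grab_frame(n); cv2.imwrite(f"pics/{n}0.png",p)
    import numpy as np; np.save(f"pics/{n}0.npy",d)
    print(n,env.get_calibration(n))
E
```

```text
pics
{'clock': 0.0, 'joint_pos': array([ 1.53060758e+00,  3.85529740e-01,  6.56899798e-03, -5.22859351e-04,
       -1.19399594e+00, -2.58601949e-01]), 'qvel': array([-1.07906244e-03,  5.74561288e-05,  1.04663170e-04, -1.18585852e-04,
       -1.26065473e-03,  1.30520691e-03]), 'joint_torque': array([-2.42169881e-04, -3.92290986e+01,  1.88402635e+01,  4.18642849e+00,
       -4.65029996e-03, -2.88558489e-06]), 'position': array([0.18377892, 0.59672774, 0.230212  ]), 'eef_rot': array([ 0.4205674 , -0.5684027 ,  0.56937912, -0.41934336]), 'wrist_force': array([-0.11761976, -0.26384315, -0.09708736]), 'torque': array([-0.03745666,  0.00254689,  0.03930091]), 'grip_width': 0.08565461378514572}
top {'fx': 553.5165049453294, 'fy': 553.5165049453294, 'cx': 313.97920766248984, 'cy': 248.63087618772408, 'rvec': array([ 2.19500063, -2.14392057,  0.12431581]), 'tvec': array([0.00915657, 0.55192654, 1.04394032])}
side {'fx': 449.77316892836876, 'fy': 449.77316892836876, 'cx': 324.9603943589341, 'cy': 249.62158329897102, 'rvec': array([ 2.12526548, -0.69219322,  0.37165272]), 'tvec': array([-0.42815357,  0.28133504,  0.5071509 ])}
```

View pics/top0.png

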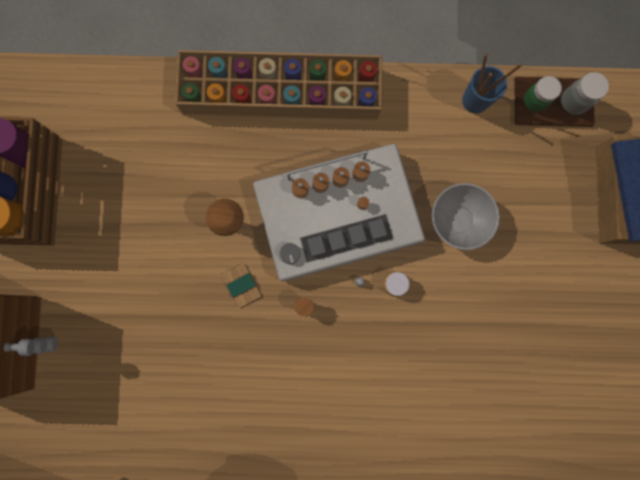

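View pics/side0.png

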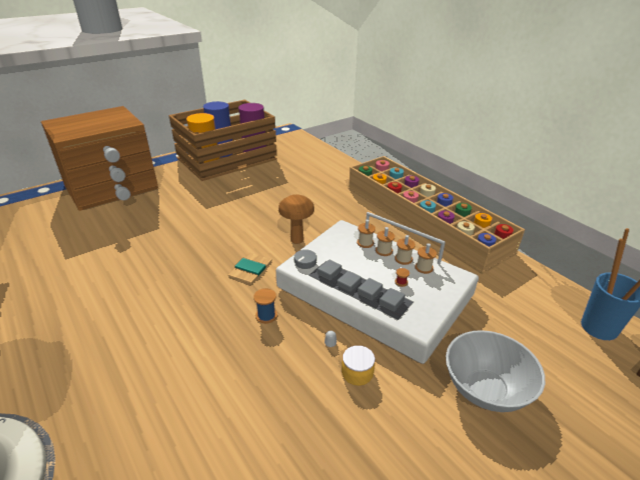

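The top view shows the dial at about (290,252) and keys at (316,245), (337,240), (358,235) and (379,230). I'll zoom in and measure.

```bash
cat > h.py <<'E'
import numpy as np, cv2
from workcell import env
def cam(n):
    c=env.get_calibration(n); R,_=cv2.Rodrigues(np.array(c['rvec'])); return c,R,np.array(c['tvec'])
def ray(n,u,v,z):
    c,R,t=cam(n); d=R.T@np.array([(u-c['cx'])/c['fx'],(v-c['cy'])/c['fy'],1]); o=-R.T@t
    return o+d*(z-o[2])/d[2]
def cloud(n,d):
    c,R,t=cam(n); v,u=np.mgrid[:480,:640]
    P=np.stack([(u-c['cx'])/c['fx']*d,(v-c['cy'])/c['fy']*d,d],-1)
    return (P-t)@R
E
python3 - <<'E'
from h import *
for n,(a,b,w,h) in dict(top=(245,140,190,145),side=(265,200,220,160)).items():
    p=cv2.imread(f"pics/{n}0.png"); c=p[b:b+h,a:a+w]; cv2.imwrite(f"pics/{n}crop.png",cv2.convertScaleAbs(cv2.resize(c,None,fx=3.6,fy=3.6,interpolation=cv2.INTER_CUBIC),alpha=1.5))
P=cloud("top",np.load("pics/top0.npy"))
for u,v in [(316,245),(337,240),(358,235),(379,230),(290,252),(340,210)]:
    q=P[v-4:v+5,u-4:u+5].reshape(-1,3); print(u,v,np.median(q,0).round(4))
P=cloud("side",np.load("pics/side0.npy"))
for u,v in [(330,269),(349,280),(371,288),(392,298)]:
    q=P[v-2:v+3,u-3:u+4].reshape(-1,3); print(u,v,np.median(q,0).round(4))
E
```

```text
316 245 [0.5547 0.0187 0.0659]
337 240 [ 0.5656 -0.0206  0.0613]
358 235 [ 0.5753 -0.0597  0.0661]
379 230 [ 0.5856 -0.099   0.0665]
290 252 [0.5403 0.0671 0.0642]
340 210 [ 0.6251 -0.0258  0.05  ]
330 269 [0.5515 0.0127 0.066 ]
349 280 [ 0.5639 -0.0232  0.0611]
371 288 [ 0.5761 -0.0621  0.0661]
392 298 [ 0.5871 -0.0986  0.0659]
```

View pics/topcrop.png

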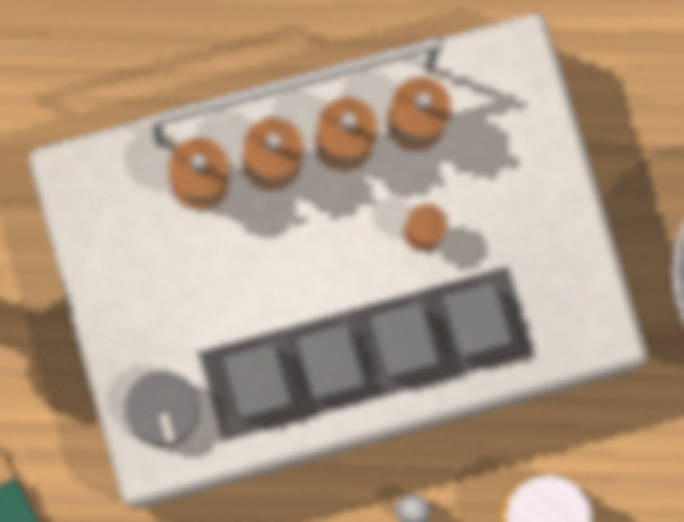

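View pics/sidecrop.png

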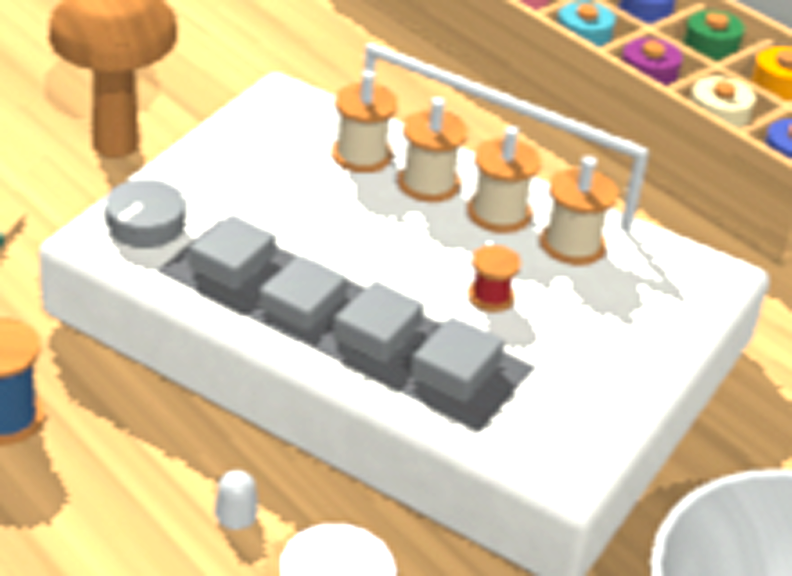

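Depth from both cameras puts key 2 at z ≈ 0.061 and the other three at about 0.066, so key 2 is the latched one. Next I'll refine the key centres and get the tool axes.

```bash
python3 - <<'E'
from h import *
from scipy.spatial.transform import Rotation as Ro
P=cloud("top",np.load("pics/top0.npy"))
zz=P[...,2]
cs=[]
for u,v in [(316,245),(337,240),(358,235),(379,230)]:
    z0=np.median(zz[v-4:v+5,u-4:u+5])
    m=np.zeros(zz.shape,np.uint8); m[v-14:v+15,u-14:u+15]=(abs(zz[v-14:v+15,u-14:u+15]-z0)<.0025)
    n,l,st,_=cv2.connectedComponentsWithStats(m); k=l[v,u]
    c,s,a=cv2.minAreaRect((P[l==k][:,:2]*1000).astype(np.float32)); print(c,s,a,z0,st[k][4]); cs.append(c)
cs=np.array(cs)/1000
d=np.polyfit(range(4),cs,1); print("step",d[0],np.linalg.norm(d[0]),"c1",d[1], "yaw",np.degrees(np.arctan2(d[0][0],-d[0][1])))
Ps=cloud("side",np.load("pics/side0.npy")); m=(Ps[...,2]>.0635)&(Ps[...,2]<.069)
m[:250]=0
n,l,st,_=cv2.connectedComponentsWithStats(m.astype(np.uint8))
for k in range(1,n):
    if st[k][4]>80: print("side",st[k],cv2.minAreaRect((Ps[l==k][:,:2]*1000).astype(np.float32)),np.median(Ps[l==k][:,2]))
print(Ro.from_quat(env.read_state()['eef_rot']).as_matrix().round(3))
E
```

```text
(817.9628295898438, -2.1104736328125) (1417.08154296875, 2266.110107421875) 1.4670538902282715 0.06590340350020919 306983
(565.9570922851562, -18.608291625976562) (33.94572830200195, 27.654813766479492) 16.81822395324707 0.06129885119435194 215
(577.4383544921875, -56.967018127441406) (34.08393859863281, 27.426902770996094) 17.951213836669922 0.06607714235338011 212
(817.9628295898438, -2.1104736328125) (1417.08154296875, 2266.110107421875) 1.4670538902282715 0.06652424869701415 306986
step [ 0.00114813 -0.00383587] 0.004004012088743931 c1 [ 0.69310809 -0.01419526] yaw 16.6631207772
side [294 250  22  14 188] ((538.5371704101562, 67.7848892211914), (36.587642669677734, 36.37134552001953), 56.6055908203125) 0.06436583844236762
side [317 259  25  17 227] ((554.34619140625, 19.136157989501953), (34.84572982788086, 29.197742462158203), 18.758575439453125) 0.06593965515518792
side [357 278  26  18 265] ((577.7606811523438, -57.272090911865234), (34.63954162597656, 27.710275650024414), 18.017263412475586) 0.06608859030613538
side [379 288  26  19 288] ((590.0107421875, -95.32211303710938), (35.478816986083984, 28.20804786682129), 17.8381290435791) 0.06594221197458801
side [591 291  47  24 129] ((849.2939453125, -304.1531677246094), (29.39463996887207, 64.49324798583984), 10.5386323928833) 0.0664865003362861
[[-0.295 -0.     0.956]
 [-0.956 -0.002 -0.295]
 [ 0.002 -1.     0.   ]]
```

Emit:
play_rows:
  commands:
    - {"dx":0.443,"dy":0,"dz":0.525,"turn":-34.4}
    - {"dx":0.443,"dy":0,"dz":0.525,"turn":-34.4}
    - {"dx":0.443,"dy":0,"dz":0.525,"turn":-34.4}
    - {"dx":0.443,"dy":0,"dz":0.525,"turn":-34.4}
    - {"dx":0.443,"dy":0,"dz":0.525,"turn":-34.4}
    - {"dx":0.443,"dy":0,"dz":0.525,"turn":-34.4}
    - {"dx":0.443,"dy":0,"dz":0.525,"turn":-34.4}
    - {"dx":0.443,"dy":0,"dz":0.525,"turn":-34.4}
    - {"dx":0.443,"dy":0,"dz":0.525,"turn":-34.4}
    - {"dx":0.443,"dy":0,"dz":0.525,"turn":-34.4}
    - {"dx":0.443,"dy":0,"dz":0.525,"turn":-34.4}
    - {"dx":0.443,"dy":0,"dz":0.525,"turn":-34.4}
  jaw: 255

```text
clock: 1.3
position: [0.5082, 0.0907, 0.2311]
eef_rot: [0.57, -0.419, 0.419, -0.569]
wrist_force: [1.4, 0.1, 0.6]
grip_width: -0.0
```

```bash
cat >> h.py <<'E'
from scipy.spatial.transform import Rotation as Ro
K=np.array([[.5543,.0191],[.5660,-.0188],[.5778,-.0570],[.5900,-.0953]])
def go(x,y,z,yaw=17.3):
    s=env.read_state(); R=Ro.from_quat(s['eef_rot']).as_matrix()
    a=np.degrees(np.arctan2(R[1,0],R[0,0])); 
    print("pos",s['position'].round(4),"F",s['wrist_force'].round(2),"t",round(s['clock'],2),"qv",abs(s['qvel']).max().round(3),
     "d",(R.T@(np.array([x,y,z])-s['position'])).round(4),"turn",round(a-(yaw-90),2)); return R
E
python3 -c "
from h import *
print(go(*K[0],.1).round(3))"
```

```text
pos [0.5082 0.0907 0.2311] F [1.39 0.11 0.56] t 1.3 qv 1.033 d [0.0819 0.1312 0.0229] turn -0.02
[[ 0.297 -0.001  0.955]
 [-0.955 -0.002  0.297]
 [ 0.002 -1.    -0.001]]
```

Emit:
play_rows:
  commands:
    - {"dx":0.082,"dy":0.05,"dz":0.023}
    - {"dx":0.082,"dy":0.1,"dz":0.023}
    - {"dx":0.082,"dy":0.131,"dz":0.023}
    - {"dx":0.082,"dy":0.131,"dz":0.023}
    - {"dx":0.082,"dy":0.131,"dz":0.023}
    - {"dx":0.082,"dy":0.131,"dz":0.023}

```text
$.commands[0]: bad value
```

```bash
python3 - <<'E'
from h import *
go(*K[0],.0645)
p,d=env.grab_frame("side"); cv2.imwrite("pics/s1.png",cv2.resize(p[180:360,240:480],None,fx=3,fy=3))
p,d=env.grab_frame("wrist"); cv2.imwrite("pics/w1.png",p)
go(*K[0],.0645)
E
```

```text
pos [0.5082 0.0907 0.2311] F [1.39 0.11 0.56] t 1.3 qv 1.033 d [0.0818 0.1667 0.023 ] turn -0.02
pos [0.5094 0.0882 0.2305] F [-1.16  0.35 -0.43] t 1.4 qv 0.087 d [0.0787 0.1661 0.0233] turn -0.46
```

View pics/s1.png

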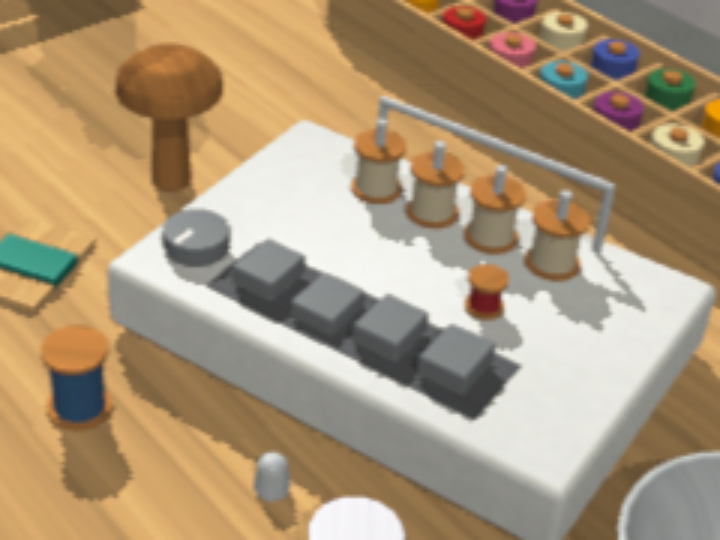

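View pics/w1.png

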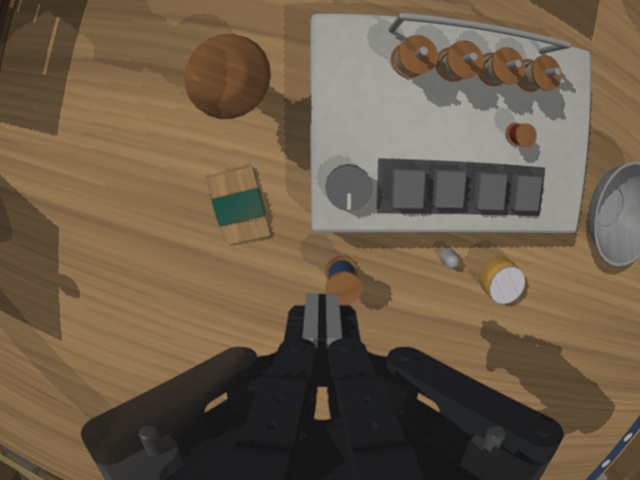

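The call was refused because each row needs all four fields, including `turn`. The wrist view shows the tool square with the key row and the dial left of key 1 at about (350,187). I'll resend with `turn` included.

Emit:
play_rows:
  commands:
    - {"dx":0.045,"dy":0.03,"dz":0.013,"turn":-0.5}
    - {"dx":0.079,"dy":0.08,"dz":0.023,"turn":-0.5}
    - {"dx":0.079,"dy":0.12,"dz":0.023,"turn":-0.5}
    - {"dx":0.079,"dy":0.145,"dz":0.023,"turn":-0.5}
    - {"dx":0.079,"dy":0.145,"dz":0.023,"turn":-0.5}
    - {"dx":0.079,"dy":0.145,"dz":0.023,"turn":-0.5}
    - {"dx":0.079,"dy":0.145,"dz":0.023,"turn":-0.5}

```text
clock: 2.1
position: [0.5556, 0.0198, 0.0879]
eef_rot: [0.57, -0.417, 0.42, -0.57]
wrist_force: [-0.3, -0.9, 0.4]
grip_width: -0.0
```

```bash
python3 - <<'E'
from h import *
go(*K[0],.0645)
p,d=env.grab_frame("side"); cv2.imwrite("pics/s2.png",cv2.resize(p[180:360,240:480],None,fx=3,fy=3))
go(*K[0],.0645)
E
```

```text
pos [0.5556 0.0198 0.0879] F [-0.27 -0.92  0.42] t 2.1 qv 0.015 d [ 0.0002  0.0234 -0.0015] turn 0.13
pos [0.5556 0.0198 0.0881] F [0.8  0.33 0.56] t 2.15 qv 0.006 d [ 0.0002  0.0236 -0.0015] turn 0.12
```

View pics/s2.png

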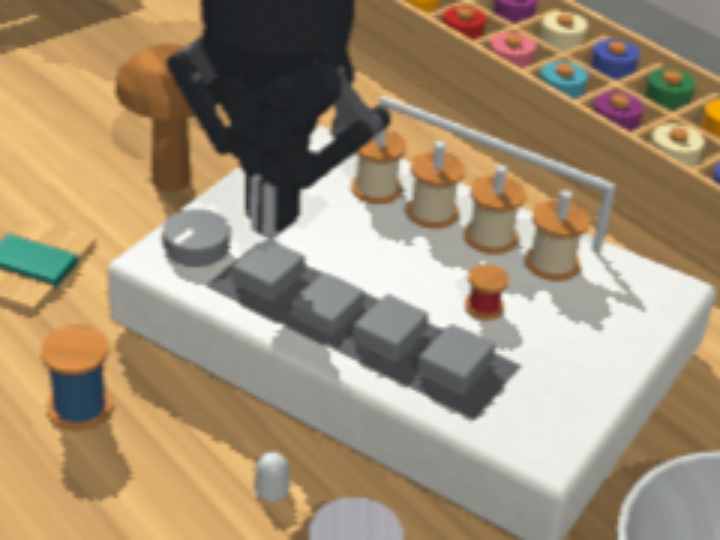

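The finger is above key 1, with the picture showing the tip over that key. I'll go down to about 0.069, then in small steps watching the force.

Emit:
play_rows:
  commands:
    - {"dx":0.0,"dy":0.01,"dz":-0.0015,"turn":0}
    - {"dx":0.0,"dy":0.017,"dz":-0.0015,"turn":0}
    - {"dx":0.0,"dy":0.019,"dz":-0.0015,"turn":0}
    - {"dx":0.0,"dy":0.019,"dz":-0.0015,"turn":0}
    - {"dx":0.0,"dy":0.019,"dz":-0.0015,"turn":0}

```text
clock: 2.65
position: [0.5543, 0.0194, 0.0691]
eef_rot: [-0.57, 0.417, -0.42, 0.57]
wrist_force: [-0.7, 0.1, -0.2]
grip_width: -0.0001
```

```bash
python3 - <<'E'
from h import *
go(*K[0],.0645)
E
```

```text
pos [0.5543 0.0194 0.0691] F [-0.7   0.12 -0.17] t 2.65 qv 0.003 d [ 0.0002  0.0046 -0.0001] turn 0.12
```

Emit:
play_rows:
  commands:
    - {"dx":0.0,"dy":0.002,"dz":0,"turn":0}
    - {"dx":0.0,"dy":0.004,"dz":0,"turn":0}
    - {"dx":0.0,"dy":0.0045,"dz":0,"turn":0}
    - {"dx":0.0,"dy":0.0045,"dz":0,"turn":0}

```text
clock: 3.05
position: [0.5546, 0.0194, 0.0648]
eef_rot: [-0.57, 0.417, -0.42, 0.57]
wrist_force: [0.3, 0.3, 1.6]
grip_width: -0.0001
```

```bash
python3 - <<'E'
from h import *
go(*K[0],.0640)
p,d=env.grab_frame("side"); cv2.imwrite("pics/s3.png",cv2.resize(p[180:360,240:480],None,fx=3,fy=3))
Ps=cloud("side",d)
for i in range(4):
  m=(np.hypot(Ps[...,0]-K[i,0],Ps[...,1]-K[i,1])<.012)&(Ps[...,2]<.075); print(i+1,m.sum(),np.median(Ps[m][:,2]) if m.any() else 0)
go(*K[0],.0640)
E
```

```text
pos [0.5546 0.0194 0.0648] F [0.3  0.31 1.62] t 3.05 qv 0.002 d [ 0.0002  0.0008 -0.0003] turn 0.13
1 61 0.06596608189874295
2 109 0.06117418750362659
3 118 0.0659865796718924
4 127 0.06612206571657003
pos [0.5546 0.0194 0.0648] F [-0.53 -0.33  1.44] t 3.1 qv 0.002 d [ 0.0002  0.0008 -0.0003] turn 0.13
```

The wrist reads about 1.5 N, so the finger is touching. I'll go 1.5 mm further for an unmistakable tap.

Emit:
play_rows:
  commands:
    - {"dx":0.0,"dy":0.001,"dz":0,"turn":0}
    - {"dx":0.0,"dy":0.0017,"dz":0,"turn":0}
    - {"dx":0.0,"dy":0.0017,"dz":0,"turn":0}

```text
clock: 3.4
position: [0.5546, 0.0194, 0.0633]
eef_rot: [-0.57, 0.417, -0.42, 0.57]
wrist_force: [-0.4, -0.1, 3.9]
grip_width: -0.0001
```

```bash
python3 - <<'E'
from h import *
go(*K[0],.09)
p,d=env.grab_frame("side"); Ps=cloud("side",d)
for i in range(4):
  m=(np.hypot(Ps[...,0]-K[i,0],Ps[...,1]-K[i,1])<.012)&(Ps[...,2]<.075); print(i+1,m.sum(),np.median(Ps[m][:,2]) if m.any() else 0)
go(*K[1],.085)
E
```

```text
pos [0.5546 0.0194 0.0633] F [-0.42 -0.13  3.88] t 3.4 qv 0.002 d [ 0.0003 -0.0267 -0.0003] turn 0.13
1 73 0.06663681711438296
2 107 0.061016909303166035
3 120 0.06597545957059583
4 125 0.06598453389483314
pos [0.5546 0.0193 0.0632] F [-0.82 -0.53  2.91] t 3.45 qv 0.001 d [ 0.0399 -0.0216 -0.0005] turn 0.13
```

That gives about 3.4 N, which means roughly 2–3 mm of travel, below the 6 mm limit. Lifting and moving to key 2.

Emit:
play_rows:
  commands:
    - {"dx":0.0,"dy":-0.018,"dz":0,"turn":0}
    - {"dx":0.0,"dy":-0.018,"dz":0,"turn":0}
    - {"dx":0.02,"dy":-0.018,"dz":0,"turn":0}
    - {"dx":0.04,"dy":-0.018,"dz":0,"turn":0}
    - {"dx":0.04,"dy":-0.018,"dz":0,"turn":0}
    - {"dx":0.04,"dy":-0.01,"dz":0,"turn":0}
    - {"dx":0.04,"dy":-0.004,"dz":0,"turn":0}
    - {"dx":0.04,"dy":-0.001,"dz":0,"turn":0}
    - {"dx":0.04,"dy":-0.001,"dz":0,"turn":0}

```text
clock: 4.35
position: [0.5659, -0.0184, 0.0634]
eef_rot: [0.57, -0.417, 0.419, -0.57]
wrist_force: [-0.5, 0.0, -0.3]
grip_width: -0.0001
```

```bash
python3 - <<'E'
from h import *
go(*K[1],.061)
p,d=env.grab_frame("side"); Ps=cloud("side",d)
for i in range(4):
  m=(np.hypot(Ps[...,0]-K[i,0],Ps[...,1]-K[i,1])<.012)&(Ps[...,2]<.075); print(i+1,m.sum(),np.median(Ps[m][:,2]) if m.any() else 0)
E
```

```text
pos [ 0.5659 -0.0184  0.0634] F [-0.49  0.04 -0.27] t 4.35 qv 0.014 d [ 0.0004  0.0024 -0.    ] turn 0.17
1 100 0.06622205789946399
2 71 0.06228313476099078
3 117 0.06601257511663088
4 126 0.0661667967303742
```

Emit:
play_rows:
  commands:
    - {"dx":0.0,"dy":0.001,"dz":0,"turn":0}
    - {"dx":0.0,"dy":0.002,"dz":0,"turn":0}
    - {"dx":0.0,"dy":0.0024,"dz":0,"turn":0}
    - {"dx":0.0,"dy":0.0026,"dz":0,"turn":0}
    - {"dx":0.0,"dy":0.0026,"dz":0,"turn":0}

```text
clock: 4.9
position: [0.5663, -0.0184, 0.0613]
eef_rot: [-0.57, 0.417, -0.42, 0.57]
wrist_force: [-0.7, 0.1, 0.0]
grip_width: -0.0005
```

```bash
python3 - <<'E'
from h import *
go(*K[1],.061)
E
```

```text
pos [ 0.5663 -0.0184  0.0613] F [-0.71  0.13  0.01] t 4.9 qv 0.001 d [ 0.0003  0.0003 -0.0004] turn 0.17
```

Emit:
play_rows:
  commands:
    - {"dx":0.0,"dy":0.0004,"dz":0,"turn":0}
    - {"dx":0.0,"dy":0.0005,"dz":0,"turn":0}
    - {"dx":0.0,"dy":0.0005,"dz":0,"turn":0}

```text
clock: 5.2
position: [0.5663, -0.0184, 0.0612]
eef_rot: [-0.57, 0.417, -0.42, 0.57]
wrist_force: [-0.5, -0.3, 2.6]
grip_width: -0.0002
```

```bash
python3 - <<'E'
from h import *
go(*K[1],.061)
env.grab_frame("top")
go(*K[1],.061)
E
```

```text
pos [ 0.5663 -0.0184  0.0612] F [-0.51 -0.27  2.57] t 5.2 qv 0.003 d [ 0.0003  0.0002 -0.0004] turn 0.18
pos [ 0.5664 -0.0184  0.0611] F [-0.94 -0.01  2.54] t 5.25 qv 0.002 d [ 0.0002  0.0001 -0.0005] turn 0.18
```

Key 2 takes about 2.5 N without moving, below its 5 N threshold. On to key 3.

Emit:
play_rows:
  commands:
    - {"dx":0.0,"dy":-0.02,"dz":0,"turn":0}
    - {"dx":0.0,"dy":-0.02,"dz":0,"turn":0}
    - {"dx":0.02,"dy":-0.02,"dz":0,"turn":0}
    - {"dx":0.04,"dy":-0.02,"dz":0,"turn":0}
    - {"dx":0.04,"dy":-0.02,"dz":0,"turn":0}
    - {"dx":0.04,"dy":-0.014,"dz":0,"turn":0}
    - {"dx":0.04,"dy":-0.009,"dz":0,"turn":0}
    - {"dx":0.04,"dy":-0.007,"dz":0,"turn":0}
    - {"dx":0.04,"dy":-0.007,"dz":0,"turn":0}

```text
clock: 6.15
position: [0.5779, -0.0561, 0.0675]
eef_rot: [0.571, -0.417, 0.419, -0.57]
wrist_force: [-0.3, -0.4, 0.5]
grip_width: 0.0002
```

```bash
python3 - <<'E'
from h import *
go(*K[2],.063)
p,d=env.grab_frame("side"); Ps=cloud("side",d)
for i in range(4):
  m=(np.hypot(Ps[...,0]-K[i,0],Ps[...,1]-K[i,1])<.012)&(Ps[...,2]<.075); print(i+1,m.sum(),np.median(Ps[m][:,2]) if m.any() else 0)
E
```

```text
pos [ 0.5779 -0.0561  0.0675] F [-0.34 -0.36  0.49] t 6.15 qv 0.012 d [ 0.0008  0.0045 -0.0003] turn 0.22
1 104 0.06621966265861737
2 111 0.061265639024155626
3 67 0.06665201070782542
4 128 0.06605864334787881
```

Key 2 is still latched at 0.0613 and key 1 is raised. Tapping key 3.

Emit:
play_rows:
  commands:
    - {"dx":0.0,"dy":0.002,"dz":0,"turn":0}
    - {"dx":0.0,"dy":0.0035,"dz":0,"turn":0}
    - {"dx":0.0,"dy":0.0045,"dz":0,"turn":0}
    - {"dx":0.0,"dy":0.0045,"dz":0,"turn":0}

```text
clock: 6.6
position: [0.5786, -0.0559, 0.0638]
eef_rot: [-0.57, 0.416, -0.419, 0.571]
wrist_force: [-0.4, 1.8, 3.4]
grip_width: 0.0002
```

```bash
python3 - <<'E'
from h import *
go(*K[2],.063)
env.grab_frame("top")
go(*K[3],.0675)
E
```

```text
pos [ 0.5786 -0.0559  0.0638] F [-0.44  1.8   3.42] t 6.6 qv 0.001 d [ 0.0008  0.0008 -0.0011] turn 0.24
pos [ 0.5785 -0.0559  0.0638] F [-1.18  2.19  3.16] t 6.65 qv 0.002 d [ 0.0411 -0.0036 -0.0009] turn 0.23
```

Key 3 gave about 3.3 N at 2 mm of travel. Next is key 4.

Emit:
play_rows:
  commands:
    - {"dx":0.0,"dy":-0.018,"dz":0,"turn":0}
    - {"dx":0.0,"dy":-0.018,"dz":0,"turn":0}
    - {"dx":0.02,"dy":-0.018,"dz":-0.001,"turn":0.2}
    - {"dx":0.041,"dy":-0.018,"dz":-0.001,"turn":0.2}
    - {"dx":0.041,"dy":-0.018,"dz":-0.001,"turn":0.2}
    - {"dx":0.041,"dy":-0.011,"dz":-0.001,"turn":0.2}
    - {"dx":0.041,"dy":-0.006,"dz":-0.001,"turn":0.2}
    - {"dx":0.041,"dy":-0.004,"dz":-0.001,"turn":0.2}
    - {"dx":0.041,"dy":-0.004,"dz":-0.001,"turn":0.2}

```text
clock: 7.55
position: [0.5894, -0.0947, 0.0672]
eef_rot: [0.57, -0.418, 0.42, -0.57]
wrist_force: [-0.2, 0.4, -0.2]
grip_width: -0.0002
```

```bash
python3 - <<'E'
from h import *
go(*K[3],.063)
p,d=env.grab_frame("side"); Ps=cloud("side",d)
for i in range(4):
  m=(np.hypot(Ps[...,0]-K[i,0],Ps[...,1]-K[i,1])<.012)&(Ps[...,2]<.075); print(i+1,m.sum(),np.median(Ps[m][:,2]) if m.any() else 0)
E
```

```text
pos [ 0.5894 -0.0947  0.0672] F [-0.23  0.41 -0.25] t 7.55 qv 0.012 d [0.0007 0.0042 0.0004] turn 0.07
1 104 0.06618699226315755
2 111 0.06117952632156486
3 117 0.06605144582227077
4 56 0.06657613695995171
```

Emit:
play_rows:
  commands:
    - {"dx":0.0,"dy":0.002,"dz":0,"turn":0}
    - {"dx":0.0,"dy":0.0035,"dz":0,"turn":0}
    - {"dx":0.0,"dy":0.0044,"dz":0,"turn":0}
    - {"dx":0.0,"dy":0.0044,"dz":0,"turn":0}

```text
clock: 8.0
position: [0.5902, -0.0946, 0.0637]
eef_rot: [-0.569, 0.417, -0.42, 0.57]
wrist_force: [-0.3, 2.9, 4.3]
grip_width: -0.0003
```

```bash
python3 - <<'E'
from h import *
go(*K[3],.063)
env.grab_frame("top")
go(*K[1],.065)
E
```

```text
pos [ 0.5902 -0.0946  0.0637] F [-0.33  2.92  4.34] t 8.0 qv 0.003 d [ 0.0006  0.0007 -0.0004] turn 0.09
pos [ 0.5902 -0.0946  0.0637] F [-0.68  1.48  3.09] t 8.05 qv 0.002 d [-0.0796 -0.0016 -0.0004] turn 0.08
```

Key 4 is tapped, at 3–4 N and about 2.3 mm of travel. Back over key 2, passing high.

Emit:
play_rows:
  commands:
    - {"dx":0.0,"dy":-0.02,"dz":0,"turn":0}
    - {"dx":0.0,"dy":-0.02,"dz":0,"turn":0}
    - {"dx":-0.03,"dy":-0.02,"dz":0,"turn":0}
    - {"dx":-0.06,"dy":-0.02,"dz":0,"turn":0}
    - {"dx":-0.0796,"dy":-0.02,"dz":0,"turn":0}
    - {"dx":-0.0796,"dy":-0.02,"dz":0,"turn":0}
    - {"dx":-0.0796,"dy":-0.012,"dz":0,"turn":0}
    - {"dx":-0.0796,"dy":-0.005,"dz":0,"turn":0}
    - {"dx":-0.0796,"dy":-0.0015,"dz":0,"turn":0}
    - {"dx":-0.0796,"dy":-0.0015,"dz":0,"turn":0}

```text
clock: 9.05
position: [0.5658, -0.0195, 0.0636]
eef_rot: [0.57, -0.418, 0.42, -0.569]
wrist_force: [1.3, -0.4, -0.2]
grip_width: 0.0003
```

```bash
python3 - <<'E'
from h import *
go(*K[1],.0565)
p,d=env.grab_frame("side"); Ps=cloud("side",d)
for i in range(4):
  m=(np.hypot(Ps[...,0]-K[i,0],Ps[...,1]-K[i,1])<.012)&(Ps[...,2]<.075); print(i+1,m.sum(),np.median(Ps[m][:,2]) if m.any() else 0)
go(*K[1],.0565)
E
```

```text
pos [ 0.5658 -0.0195  0.0636] F [ 1.26 -0.45 -0.22] t 9.05 qv 0.014 d [-0.0006  0.0071  0.0004] turn 0.01
1 105 0.06615437616972715
2 67 0.061889528217592
3 116 0.0661513623871196
4 127 0.06613433393702123
pos [ 0.5662 -0.0193  0.0641] F [ 0.25 -0.16 -0.87] t 9.1 qv 0.012 d [-0.0006  0.0076 -0.    ] turn 0.03
```

Keys 1, 3 and 4 are up and the finger is over key 2. Pressing fully down.

Emit:
play_rows:
  commands:
    - {"dx":0.0,"dy":0.002,"dz":0,"turn":0}
    - {"dx":0.0,"dy":0.004,"dz":0,"turn":0}
    - {"dx":0.0,"dy":0.0055,"dz":0,"turn":0}
    - {"dx":0.0,"dy":0.007,"dz":0,"turn":0}
    - {"dx":0.0,"dy":0.0076,"dz":0,"turn":0}
    - {"dx":0.0,"dy":0.0076,"dz":0,"turn":0}

```text
clock: 9.7
position: [0.5665, -0.0196, 0.0578]
eef_rot: [-0.57, 0.417, -0.421, 0.57]
wrist_force: [-2.3, -1.0, 7.2]
grip_width: 0.0002
```

```bash
python3 - <<'E'
from h import *
go(*K[1],.0565)
E
```

```text
pos [ 0.5665 -0.0196  0.0578] F [-2.31 -0.98  7.21] t 9.7 qv 0.002 d [-0.0009  0.0013 -0.0002] turn 0.06
```

Emit:
play_rows:
  commands:
    - {"dx":0.0,"dy":0.001,"dz":0,"turn":0}
    - {"dx":0.0,"dy":0.002,"dz":0,"turn":0}
    - {"dx":0.0,"dy":0.003,"dz":0,"turn":0}
    - {"dx":0.0,"dy":0.003,"dz":0,"turn":0}

```text
clock: 10.1
position: [0.5666, -0.0197, 0.0566]
eef_rot: [-0.57, 0.417, -0.421, 0.57]
wrist_force: [-4.0, 0.7, 9.3]
grip_width: -0.0002
```

```bash
python3 - <<'E'
from h import *
go(*K[1],.0565)
E
```

```text
pos [ 0.5666 -0.0197  0.0566] F [-4.    0.73  9.34] t 10.1 qv 0.003 d [-0.001   0.0001 -0.0003] turn 0.09
```

Emit:
play_rows:
  commands:
    - {"dx":0.0,"dy":0.001,"dz":0,"turn":0}
    - {"dx":0.0,"dy":0.002,"dz":0,"turn":0}
    - {"dx":0.0,"dy":0.002,"dz":0,"turn":0}

```text
clock: 10.4
position: [0.5666, -0.0197, 0.0565]
eef_rot: [-0.57, 0.416, -0.421, 0.57]
wrist_force: [-4.3, 1.6, 11.4]
grip_width: -0.0002
```

```bash
python3 - <<'E'
from h import *
go(*K[1],.0565)
E
```

```text
pos [ 0.5666 -0.0197  0.0565] F [-4.33  1.62 11.38] t 10.4 qv 0.003 d [-0.001   0.     -0.0003] turn 0.14
```

The key is on its stop: no more movement and 11 N. Withdrawing straight up.

Emit:
play_rows:
  commands:
    - {"dx":0.0,"dy":-0.005,"dz":0,"turn":0}
    - {"dx":0.0,"dy":-0.015,"dz":0,"turn":0}
    - {"dx":0.0,"dy":-0.04,"dz":0,"turn":0}
    - {"dx":0.0,"dy":-0.08,"dz":0,"turn":0}
    - {"dx":0.0,"dy":-0.12,"dz":0,"turn":0}
    - {"dx":0.0,"dy":-0.12,"dz":0,"turn":0}
    - {"dx":0.0,"dy":-0.12,"dz":0,"turn":0}
    - {"dx":0.0,"dy":-0.12,"dz":0,"turn":0}

```text
clock: 11.2
position: [0.5651, -0.0193, 0.1755]
eef_rot: [0.57, -0.417, 0.42, -0.57]
wrist_force: [1.0, 0.2, 0.2]
grip_width: -0.0
```

```bash
python3 - <<'E'
from h import *
go(*K[1],.0565)
p,d=env.grab_frame("side"); Ps=cloud("side",d); cv2.imwrite("pics/s9.png",p)
for i in range(4):
  m=(np.hypot(Ps[...,0]-K[i,0],Ps[...,1]-K[i,1])<.012)&(Ps[...,2]<.075); print(i+1,m.sum(),np.median(Ps[m][:,2]) if m.any() else 0)
E
```

```text
pos [ 0.5651 -0.0193  0.1755] F [0.99 0.2  0.21] t 11.2 qv 0.017 d [-0.0007  0.119   0.0008] turn 0.12
1 100 0.06606867982020329
2 110 0.06616065902284082
3 115 0.06622674142066
4 130 0.0662194034195425
```

View pics/s9.png

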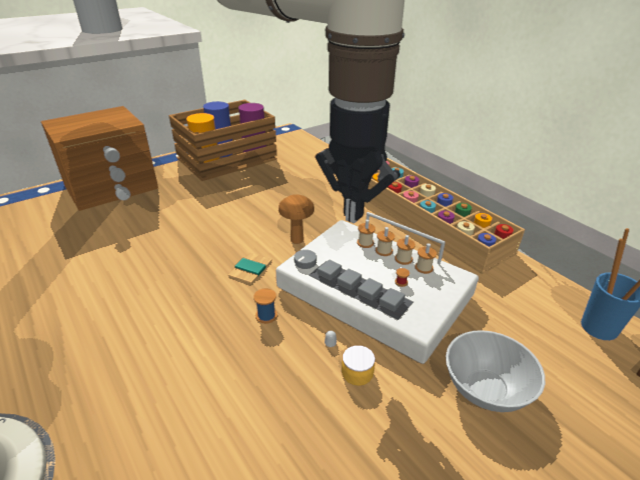

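All four keys stand at 0.066. The bystanders are where they were: bobbin (402,277), spool (265,304), thimble (331,340), tin (358,365). Handing in.

```bash
python3 -c "
from workcell import env
print(env.job_done())"
```

```text
the job is handed in; nothing more can be done
None
```

The job is done: all four keys now stand raised, and I handed it in at about 11.3 s on the robot's clock.

- **Taps:** With the fingers shut, I tapped keys 1, 2, 3 and 4 in that order. Keys 1, 3 and 4 moved about 2–3 mm at 3–4 N, well short of catching. Key 2, the latched one, took about 2.5 N and did not move.
- **Release:** I then pressed key 2 to its stop at about 11 N and withdrew straight up.

**Last checks:** The side camera's depth puts all four key tops at 66 mm. The gripper is clear at about 0.175 m with no contact force. By eye, nothing around the keys has moved in the side view.

**Failed or disagreed:** One move call was refused for a missing `turn` value and sent again. My first automatic outlines of keys 1 and 4 in the top view ran into the background, so I took those two centres from the side camera. While the finger was on a key, the camera could not measure that key's height because the finger hid part of it. The tap depths therefore come from the tool position and force.

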